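# Set the loose grille rivet with the pin push

### The arm

A 6-joint arm with a two-finger parallel gripper is mounted at the origin on the work surface. World frame = base frame: x ahead of the robot, y to its left, z up, the work surface at z = 0. Lengths are in mm, angles in rad, forces in N, time in s.
With the tool pointing down it reaches from about 350 to 975 mm from the base axis. Payload 7.1 kg.
Tool frame: the origin (TCP) lies on the front face of the gripper's body, between the roots of the fingers; the fingertips stand 80 mm ahead of it and the grasp point (between the pads) lies 61 mm ahead of it (env.tips_ahead is the distance from the TCP to the fingertips, in mm); z points along the fingers, y is the direction in which the jaws open and shut (so a half turn about z gives the same grasp; the last joint's range is limited). The gripper opens to 88 mm and grips with 3 to 60 N. Pads are 20 mm wide; open, the fingers measure 115 mm over their backs; the gripper's body (75 mm by 178 mm) begins 61 mm behind the grasp point.
Start: joints at [-1.226, 0.423, 1.63, -0, 1.089, -0.019], TCP at [222.409, -584.072, 302.675] pointing down, gripper open.
Joint ranges: [-3, 3], [-0.9, 2.11], [0.09, 2.58], [-1.31, 4.45], [0.11, 2.69], [-2.54, 2.54]. Speed limits (rad/s): [2.39, 2.39, 3.01, 3.14, 3.14, 3.14].

### API

Orientations are given as a unit quaternion [x, y, z, w].
In Python, from station import env, set_gripper, viewer, workorder gives the robot as it stands. Calls block until the motion is done:
- env.reach(position, orientation): joint-space move of the TCP to a pose.
- env.move_l(position, rot=None, rate=150, f_stop=None): straight line of the TCP; rot=None keeps the orientation; rate is the mean speed in mm/s. With f_stop (N) it stops when the force on the tool has changed by that much, and returns True; else False.
- env.move_joints(angles): joint-space move.
- set_gripper(opening): finger opening in mm; the grip force is fixed at half the most; returns when the fingers have stopped.
- env.hold(seconds).
- env.ik(position, orientation): joint angles nearest the present ones, or None.
- env.read_state(): the state.
- viewer.camera(name): name is "side" or "top" or "wrist"; returns the picture (480x640x3 uint8, blue, green, red); there is no depth.
- viewer.camera_params(name): a dict with "fx", "fy", "cx", "cy" (pixels), "dist" ([k1, k2, p1, p2, k3] as OpenCV has them; the pictures are not rectified), "pose" (4x4, takes a point from camera to world coordinates); the wrist camera has in their place "tool_from_camera" (4x4, takes a point from camera to tool coordinates, whose origin is the TCP and whose axes are the flange's). Camera axes: x right, y up, looking along -z (the intrinsics and any distortion apply to the point x, -y, -z); pixel columns grow to the right and rows downward; lengths in mm; the calibration is good to about 2 mm. A picture is of the moment at which its call begins: read the wrist's pose just before it. camera_params takes no time and is no camera call.
A pose or a line that the arm cannot do raises env.IKError and nothing moves.
- workorder.sign_off(): hands the job in, once; it reports no verdict.
The state is a dict: "time_s": time; "qpos": joint angles; "dq": joint speeds; "tau": joint torques, N m; "tool_pos": TCP position; "orientation": TCP orientation; "force": force on the tool from outside, world axes, zero at the start; "wrist_torque": the same for the moment, N m; "width": finger opening in mm.
Only numpy, scipy, OpenCV 4.12 (cv2) and the standard library are available. Lean on these libraries where they do the work, as an engineer would, in place of code of your own. Each camera call takes 0.05 s, during which the arm holds its last target. There are 200 camera calls.

### The job

One push rivet of the sanding box's grille has its centre pin still standing up. Take the pin push by its knob, lift it, and with the fingers still pointing down ease the grip until it swings down and hangs straight below the fingers, then pinch it firmly again; with its steel end press that pin down flush with the rivet's head, keeping the fingers off the rivet. Then stand the pin push steel end down in the tool jar and let go; leave the bowl, the bottle and the other two tools where they are, and the jar upright.

Things in the scene. Friction and masses are not known exactly. Their poses are not given: they have to be found in the camera images.
- push: The pin push: 30 mm wooden ball knob, short brass ferrule 17 mm thick, 12 mm round steel shaft with a slightly domed end; 165 mm long, about 0.14 kg, balance point 75 mm from the knob. Starts level in a notch of the rest, knob free all round beyond the rest, axis 30 mm above the bench. Origin: the knob's centre; x runs from the knob along the shaft to that end, so x points straight down when it hangs.
- push_tip (a point): Centre of the end of the pin push's shaft, 150 mm from the knob's centre along x. Held by the knob with about 25 N or more a finger, the tool stays level when lifted; as the pinch is eased (a few tenths of a mm of opening at a time) it starts to turn about the pinch, and comes near to plumb at 2 to 3 N; at about 1 N or less it slips out and falls.
- rest: The tool rest: a fixed dark wooden block 110 x 150 mm with two cross-pieces 36 mm high (84 mm apart along x), each with three 14 mm notches at y = -55, 0 and 55 mm. Origin: centre of its underside, x along the tools, which lie with their handles to -x.
- brush_mid (a point): The brush, a bystander lying in another notch: bamboo handle 9 mm thick, 175 mm long with its dark hair. The point is the middle of its length.
- burnisher_mid (a point): The burnisher, a bystander lying in another notch: dark wooden handle 12 mm thick, copper ferrule, bent stone tip, 170 mm long. The point is near the middle of its length.
- box: The sanding box: fixed grey downdraft box 246 x 208 mm, rim 79 mm high, slatted aluminium grille, black hose spigot at its far (+x) end. Origin: centre of its underside. Slats run along x, 4 mm thick with 24 mm gaps, tops 77 mm above the bench; under them at x = +-100 mm lie flat straps, tops 55 mm above the bench, each with two rivets, in the gaps at y = +-56 mm.
- rivet: The rivet with its pin up, at any one of the four places (the other three are already flush): black round head 18 mm wide and 2.6 mm thick, lying on the strap between two slats. Origin: centre of the head's underside, z up. Its grey centre pin, 9 mm thick, stands 8 to 11 mm above the head's top.
- pin (a joint): How far the rivet's centre pin is pressed in, in m: it starts at 0 to 0.003 and is flush with the head's top at 0.011, its end stop. The pin stands 11 mm minus this above the head. It is stiff, moves from about 9 N up and stays where it is left.
- jar: The tool jar: loose empty terracotta beaker, 100 mm high, 84 mm wide at the rim, narrower at the foot, walls 5 mm, floor about 6 mm, about 0.55 kg. Origin: centre of its underside, z up.
- bottle: A tall amber glass bottle of thinner, a bystander: 68 mm wide, 198 mm high with its black cap. Origin: centre of its underside. It and the jar swap places.
- bowl_mid (a point): The stoneware bowl under repair, a bystander loose on the grille: 116 mm wide at the rim, 62 mm high, its rim 139 mm above the bench. The point is on its axis, half-way up.
Mind the look-alikes: they are no part of the job. What is meant by the push is not purple, and is the larger of those in its own colour.

How it is judged (in metres and radians):
On the way, in this order (a step that is already met when the one before it is completed fails the run):
1. the pin push hangs steel end down, firmly pinched again, within about 15 degrees of plumb and clear of the bench, from fingers that point down (within 25 degrees) (angle between push's own x axis and vertical above 2.88 rad and contact force between the fingers and push above 24 N and height (world z) of push_tip above 0.03 m and angle between the grasp point's own z axis and vertical above 2.7 rad), for 0.2 s.
2. the rivet's pin is pressed flush (within 1 mm) (value of joint pin above 0.01 m), for 0.1 s.
At the end, for the whole second after the job is handed in: the rivet's pin is flush with its head (within 1 mm), and the pin push stands at rest in the upright jar, steel end down on its floor and knob out above the rim (value of joint pin above 0.01 m and z of push_tip in the frame of jar below 0.04 m and horizontal distance between push_tip and jar below 0.04 m and z of push in the frame of jar above 0.1 m and angle between jar's own z axis and vertical below 0.1 rad and linear speed of push below 0.02 m/s); the robot touches nothing.
It fails at once if the fingers touch the rivet (contact force between the fingers and rivet above 0.5 N).
It fails at once if the bowl is shifted by over 20 mm (distance of bowl_mid from where it was at the start of the episode above 0.02 m).
It fails at once if the bottle is shifted by over 20 mm (distance of bottle from where it was at the start of the episode above 0.02 m).
It fails at once if the brush or the burnisher is shifted by over 30 mm (distance of any of brush_mid, burnisher_mid from where it was at the start of the episode above 0.03 m).
It also fails if it takes over 54 s, if anything falls off the work surface, if the arm or the gripper's body presses on something with over 40 N, if the wrist force passes 120 N, or if a joint passes its speed limit or range.

## Working session

There is one attempt and no reset: what is moved stays moved. The work goes in short steps, each a Python script; the robot and the scene stay as the last script left them, time stands still between calls to the robot, and variables do not carry over. Pictures are saved under pics/ and viewed, about 8 in all and at most 12, crops included, and the job is handed in when it is done.

```bash
ls; mkdir -p pics; python3 - <<'E'
from station import env,viewer
import cv2,numpy as np
for n in("side","top"):
    cv2.imwrite(f"pics/{n}0.png",viewer.camera(n)); p=viewer.camera_params(n); print(n,{k:(np.round(v,3).tolist() if k!='pose' else np.round(v,3).tolist()) for k,v in p.items()})
print(viewer.camera_params("wrist")); s=env.read_state(); print(s)
E
```

```text
pics
side {'fx': 568.221, 'fy': 568.221, 'cx': 325.165, 'cy': 235.493, 'dist': [-0.116, 0.0, 0.0, 0.0, 0.0], 'pose': [[-0.936, 0.187, -0.298, 213.895], [-0.352, -0.515, 0.782, 913.441], [-0.007, 0.837, 0.548, 662.693], [0.0, 0.0, 0.0, 1.0]]}
top {'fx': 520.244, 'fy': 520.244, 'cx': 322.985, 'cy': 244.043, 'dist': [-0.045, 0.0, 0.0, 0.0, 0.0], 'pose': [[0.074, 0.975, -0.208, 313.746], [-0.997, 0.072, -0.014, 71.383], [0.002, 0.209, 0.978, 1063.058], [0.0, 0.0, 0.0, 1.0]]}
{'fx': 419.2640616144752, 'fy': 419.2640616144752, 'cx': 316.5097134840022, 'cy': 241.58880624010686, 'dist': array([0.01166685, 0.        , 0.        , 0.        , 0.        ]), 'tool_from_camera': array([[ 1.25040906e-03,  9.52208711e-01,  3.05445588e-01,
         8.34010580e+01],
       [ 9.99998350e-01, -1.59314303e-03,  8.72815606e-04,
        -1.80011525e-02],
       [ 1.31772113e-03,  3.05443993e-01, -9.52209132e-01,
        -8.21586074e+01],
       [ 0.00000000e+00,  0.00000000e+00,  0.00000000e+00,
         1.00000000e+00]])}
{'time_s': 0.1, 'qpos': array([-1.22600616e+00,  4.23777450e-01,  1.63056586e+00,  4.10620059e-06,
        1.08859200e+00, -1.89961612e-02]), 'dq': array([-0.00242631, -0.00088438, -0.00103779,  0.00045404, -0.00066023,
       -0.00115645]), 'tau': array([-6.10705574e-04, -5.45614100e+01, -2.74323785e+01,  6.45227102e-02,
        1.87892216e-02, -5.08552466e-05]), 'tool_pos': array([ 222.28686981, -583.73998766,  301.9899675 ]), 'orientation': array([ 9.83502948e-01,  1.80890852e-01, -1.07079590e-04, -6.62732866e-04]), 'force': array([-0.18320563,  0.67099338, -0.32616443]), 'wrist_torque': array([-0.05154387,  0.01751872, -0.01288729]), 'width': 87.7399455332931}
```

View pics/top0.png

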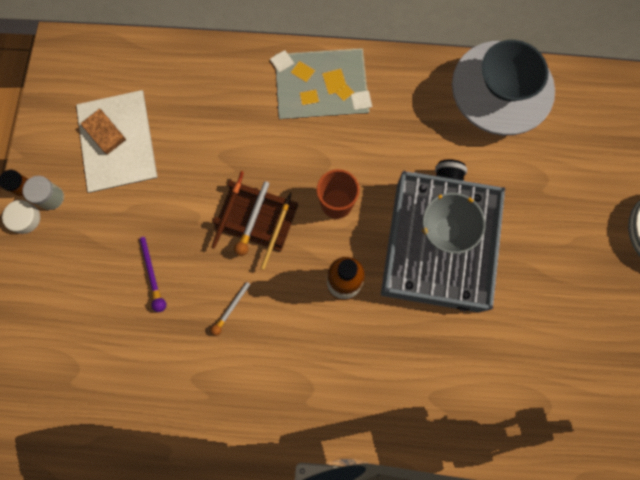

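View pics/side0.png

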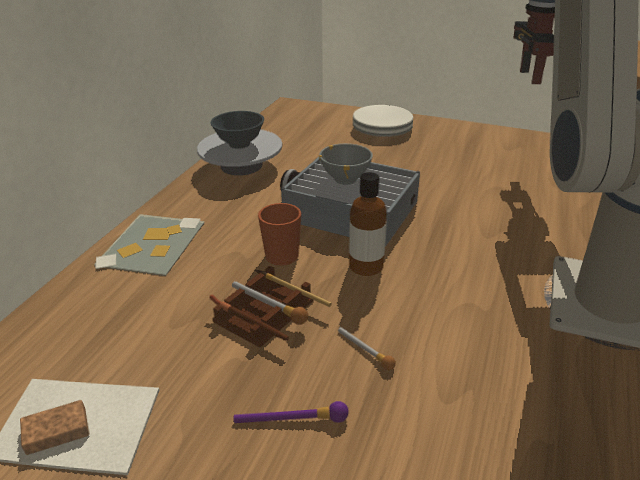

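Top view: candidates are the wooden knob in the rest (242,247), a smaller wooden one on the bench (216,328), and a purple one (158,304). The one in the rest is not purple, is the larger of the two wooden ones, and lies in a notch. The bottle is at (347,275), the jar at (338,193), and the bowl on the box at (455,222). I'll measure these and then confirm with an enlarged crop.

```bash
cat > h.py <<'E'
import numpy as np, cv2
from scipy.spatial.transform import Rotation as R
from station import env,set_gripper,viewer,workorder
def camT(n,st=None):
    p=viewer.camera_params(n)
    if n!='wrist': return p,np.array(p['pose'])
    T=np.eye(4);T[:3,:3]=R.from_quat(st['orientation']).as_matrix();T[:3,3]=st['tool_pos']
    return p,T@p['tool_from_camera']
def ray(n,uv,st=None):
    p,T=camT(n,st);K=np.array([[p['fx'],0,p['cx']],[0,p['fy'],p['cy']],[0,0,1]])
    x,y=cv2.undistortPoints(np.array([[uv]],float),K,np.array(p['dist'],float))[0,0]
    return T[:3,3],T[:3,:3]@np.array([x,-y,-1.])
def atz(n,uv,z,st=None):
    o,d=ray(n,uv,st);return o+d*(z-o[2])/d[2]
def tri(*rs):
    A=0;b=0
    for o,d in rs:
        d=d/np.linalg.norm(d);M=np.eye(3)-np.outer(d,d);A=A+M;b=b+M@o
    return np.linalg.solve(A,b)
def proj(n,P,st=None):
    p,T=camT(n,st);q=(np.array(P)-T[:3,3])@T[:3,:3];K=np.array([[p['fx'],0,p['cx']],[0,p['fy'],p['cy']],[0,0,1]])
    return cv2.projectPoints(np.array([[q[0],-q[1],-q[2]]]),np.zeros(3),np.zeros(3),K,np.array(p['dist'],float))[0][0,0]
def down(yaw): # tool z down, jaws (tool y) at yaw from world y
    return (R.from_euler('z',yaw)*R.from_quat([1,0,0,0])).as_quat()
def st(): return env.read_state()
E
python3 - <<'E'
from h import *
f=lambda *a:np.round(atz(*a),1).tolist()
print('knob',f('top',(242,247),30),np.round(tri(ray('top',(242,247)),ray('side',(300,314))),1))
print('tip',f('top',(267,184),30), 'small knob',f('top',(216,328),12))
print('jar',f('top',(338,189),100),np.round(tri(ray('top',(338,189)),ray('side',(280,213))),1),'bottle top',f('top',(347,269),198))
for q in((403,174),(504,188),(492,308),(385,294)):print('boxc',f('top',q,79))
for q in((423,190),(467,295),(409,286),(477,197)):print('riv',f('top',q,58))
print('bowl',f('top',(455,222),139))
for n in('top','side'):
  im=viewer.camera(n)
  a=im[165:345,140:360] if n=='top' else im[250:430,200:420]
  b=im[160:320,375:515] if n=='top' else im[130:250,265:435]
  cv2.imwrite(f'pics/c_{n}.png',np.hstack([cv2.resize(a,(440,400),interpolation=2),cv2.resize(b,(350,400),interpolation=2)]))
a=np.vstack([cv2.resize(cv2.imread(f'pics/c_{n}.png'),(790,298)) for n in('top','side')]);cv2.imwrite('pics/c1.png',a)
E
```

```text
knob [515.5, 249.3, 30.0] [514.7 249.2  28.8]
tip [652.8, 211.6, 30.0] small knob [350.4, 287.1, 12.0]
jar [629.8, 63.9, 100.0] [630.4  63.9  98.7] bottle top [458.2, 40.0, 198.0]
boxc [677.8, -63.6, 79.0]
boxc [664.0, -266.3, 79.0]
boxc [423.5, -243.5, 79.0]
boxc [435.4, -39.3, 79.0]
riv [654.5, -108.3, 58.0]
riv [447.6, -201.1, 58.0]
riv [457.0, -87.6, 58.0]
riv [648.1, -218.3, 58.0]
bowl [569.9, -154.8, 139.0]
```

View pics/c1.png

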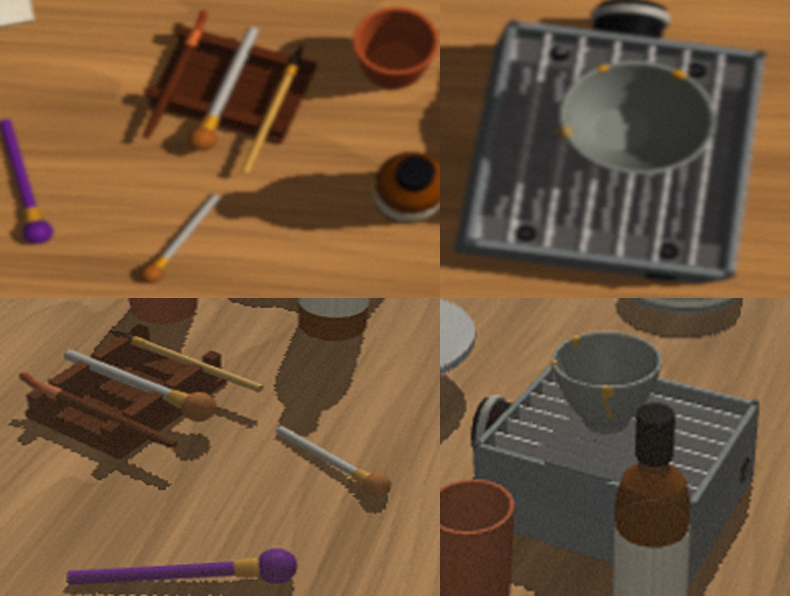

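The crop shows the knob tool in the rest is clearly larger than the loose wooden one, so that is the push. The rivets measure where expected from the box geometry, but I can't yet tell which pin is up. I'll look with the wrist camera.

```bash
python3 - <<'E'
from h import *
env.reach([593,-153,300],down(-0.097)); s=st(); im=viewer.camera('wrist')
print(s['tool_pos'],s['time_s']); cv2.imwrite('pics/w1.png',im); np.save('w1.npy',s,allow_pickle=True)
C=np.array([550.2,-153.2]);r=R.from_euler('z',-.097).as_matrix()[:2,:2]
t=[]
for a in(1,-1):
  for b in(1,-1):
    P=np.r_[C+r@[100*a,56*b],57.6];u=proj('wrist',P,s);print(a,b,P.round(1),u.round(1))
    x,y=u.astype(int);c=cv2.getRectSubPix(im,(60,50),(float(x),float(y)));t.append(cv2.resize(c,(390,295),interpolation=2))
cv2.imwrite('pics/w1c.png',np.vstack([np.hstack(t[:2]),np.hstack(t[2:])]))
E
```

```text
[ 592.82565758 -153.72971251  300.02227583] 2.2417
1 1 [ 655.2 -107.1   57.6] [246.9 142.8]
1 -1 [ 644.3 -218.6   57.6] [395.2 142.9]
-1 1 [456.1 -87.8  57.6] [258.  370.1]
-1 -1 [ 445.2 -199.3   57.6] [382.3 370.3]
```

View pics/w1c.png

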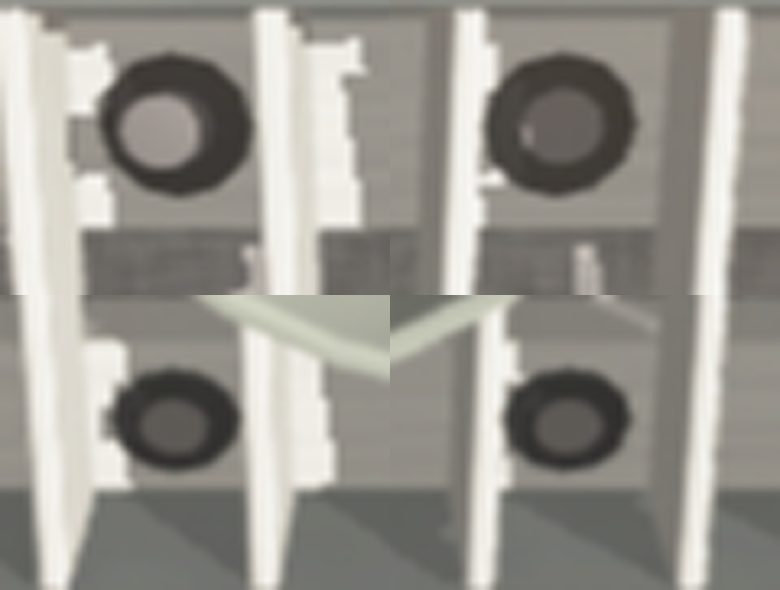

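The rivet at box (+100,+56) (top left of the crop, around (243,138) in the full picture) has the light raised pin; the other three are flush. Now a wrist look at the knob, with jaws set across the shaft.

```bash
python3 - <<'E'
from h import *
s=np.load('w1.npy',allow_pickle=True).item()
print('rivet head',atz('wrist',(243.4,138.1),57.6,s),'pin top',atz('wrist',(246+(160-195)/6.5,142+(130-147)/5.9),67,s), 'others',atz('wrist',(391.6,138.1),57.6,s),atz('wrist',(255,366),57.6,s),atz('wrist',(379.2,366),57.6,s))
set_gripper(46)
env.reach([515,249,240],down(-0.268)); env.hold(.1);s=st(); im=viewer.camera('wrist'); np.save('w2.npy',s,allow_pickle=True)
print(s['tool_pos'],s['time_s'],s['width'],proj('wrist',[515,249,30],s))
cv2.imwrite('pics/w2.png',im)
E
```

```text
rivet head [ 658.814565   -105.04363592   57.6       ] pin top [ 658.78596179 -104.56779864   67.        ] others [ 648.08235603 -216.06979781   57.6       ] [460.59589191 -85.68159856  57.6       ] [ 449.94884734 -196.66023514   57.6       ]
[515.60386936 248.14633013 240.17381932] 4.725 46.08994527490952 [315.07494046 229.06456015]
```

View pics/w2.png

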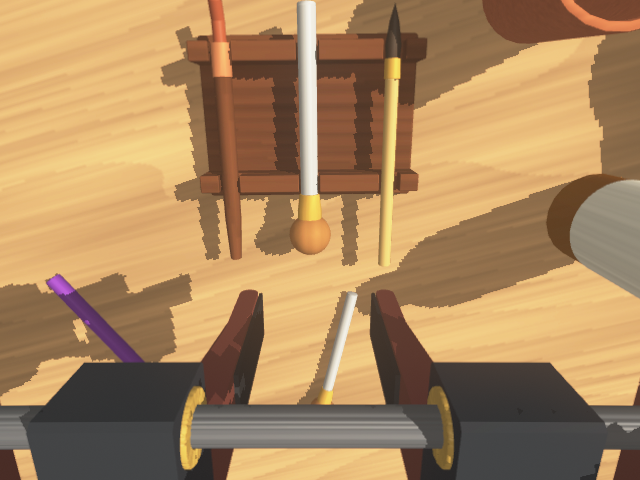

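The knob is at (310,234), the shaft end at (307,3), and the neighbouring handle ends at (236,258) and (384,264), about 50 mm to either side. The 46 mm opening fits between them.

```bash
python3 - <<'E'
from h import *
s=np.load('w2.npy',allow_pickle=True).item()
k=atz('wrist',(310.5,234),30,s);t=atz('wrist',(307,3),32,s);print('knob',k,'tip',t,np.hypot(*(t-k)[:2]))
yaw=np.arctan2(t[1]-k[1],t[0]-k[0]);print('yaw',yaw, 'neighb',atz('wrist',(236,258),34,s)-k,atz('wrist',(384,264),34,s)-k)
k=k[:2]*.6+np.array([515,249.2])*.4
q=down(yaw);np.save('q.npy',q)
env.move_l([*k,150],q); f0=st()['force']
print('stop',env.move_l([*k,91],q,rate=60,f_stop=10)); print(st()['tool_pos'])
set_gripper(10); s=st();print('width',s['width'],s['force'],s['wrist_torque'])
env.move_l([*k,170],q,rate=60); env.move_l([*k,330],q); env.hold(.5); s=st();print(s['width'],s['force'],s['wrist_torque'],s['time_s'],f0)
im=viewer.camera('side');cv2.imwrite('pics/s2.png',im)
u=proj('side',[*k,269]).astype(int);print(u);cv2.imwrite('pics/s2c.png',cv2.resize(im[max(0,u[1]-80):u[1]+120,max(0,u[0]-130):u[0]+130],None,fx=2,fy=2))
E
```

```text
knob [512.27689299 253.20724842  30.        ] tip [655.82505181 215.27151307  32.        ] 148.47624024604443
yaw -0.25836522302795156 neighb [-2.09869044 57.10728357  4.        ] [-35.30460455 -46.26063188   4.        ]
stop False
[513.61522449 251.70491111  91.30266839]
width 28.435779556246896 [-0.01661332  0.24617187  2.21718526] [ 0.25784634 -0.00797861  0.02764405]
28.88705074321261 [ 0.34807502  0.3110465  -0.90349707] [ 0.10594565  0.08987129 -0.01571466] 10.2667 [-0.96376791  0.42692594  0.57428281]
[294 189]
```

View pics/s2c.png

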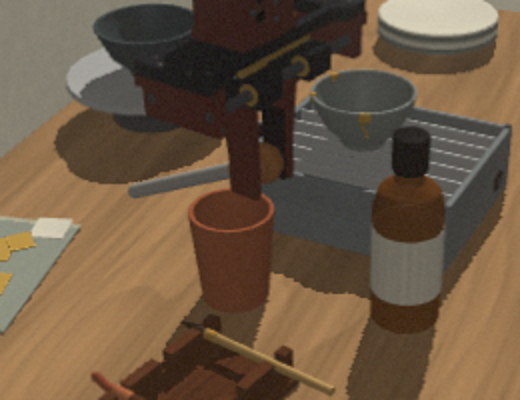

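The push is held level at z≈269 (knob under the fingers, shaft to the left, clear of everything). Now I'll ease the grip in small steps, watching wrist torque and side crops.

```bash
cat >> h.py <<'E'
def avg(n=10):
    a=[]
    for _ in range(n): env.hold(.02);s=st();a.append(np.r_[s['wrist_torque'],s['force']])
    return np.mean(a,0),np.std(a,0)
E
python3 - <<'E'
from h import *
m,sd=avg();print(m.round(3),sd.round(3));t=[];w=st()['width'];t0=st()['time_s']
base=m[1]
for i in range(8):
    w0=28.9+0.15*(i+1);set_gripper(w0);m,_=avg(8);s=st();print(round(w0,2),round(s['width'],2),m.round(3),round(s['time_s'],2))
    im=viewer.camera('side');t.append(cv2.resize(im[130:300,190:340],(195,221)))
    if m[1]<base-.06: break
t+=[t[-1]]*(8-len(t));cv2.imwrite('pics/m1.png',np.vstack([np.hstack(t[:4]),np.hstack(t[4:])]))
E
```

```text
[ 0.067  0.101  0.016  0.015  0.156 -1.493] [0.019 0.033 0.024 0.587 0.517 0.432]
29.05 29.11 [ 0.023 -0.025  0.002  0.229 -0.06  -1.13 ] 10.83
```

View pics/m1.png

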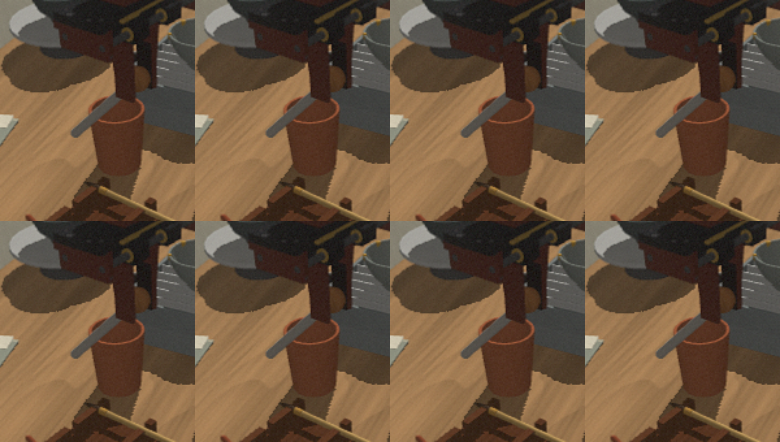

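The pinch eased at 29.05 and the shaft dipped about 30°. I'll add an image-based angle estimate (low-saturation shaft along a predicted line) and carry on in smaller steps.

```bash
cat >> h.py <<'E'
def angle(im,K,yaw):
    hsv=cv2.cvtColor(im,cv2.COLOR_BGR2HSV)[:,:,1].astype(float);r=[]
    for th in range(-5,116,3):
        c,s_=np.cos(np.radians(th)),np.sin(np.radians(th));v=[]
        for d in range(55,149,5):
            x,y=proj('side',K+d*np.array([c*np.cos(yaw),c*np.sin(yaw),-s_]));v.append(hsv[int(round(y)),int(round(x))])
        r.append((np.mean(v),th))
    return sorted(r)[:3]
E
python3 - <<'E'
from h import *
s=st();K=s['tool_pos']-[0,0,61];yaw=-.258;t=[]
print(angle(viewer.camera('side'),K,yaw))
for i in range(9):
    w0=29.05+0.08*(i+1);set_gripper(w0);env.hold(.25);s=st();im=viewer.camera('side');a=angle(im,K,yaw)
    print(round(w0,2),round(s['width'],2),[(round(x),y) for x,y in a],round(s['time_s'],2))
    t.append(cv2.resize(im[130:300,190:340],(195,221)))
    if 80<=a[0][1]<=100: break
t=t[-8:]+[t[-1]]*(8-len(t));cv2.imwrite('pics/m2.png',np.vstack([np.hstack(t[:4]),np.hstack(t[4:])]))
E
```

```text
[(np.float64(28.68421052631579), 67), (np.float64(39.526315789473685), 70), (np.float64(52.473684210526315), -2)]
29.13 29.28 [(29, 76), (42, 79), (52, -2)] 11.4
29.21 29.61 [(25, 88), (27, 91), (53, -2)] 11.92
```

View pics/m2.png

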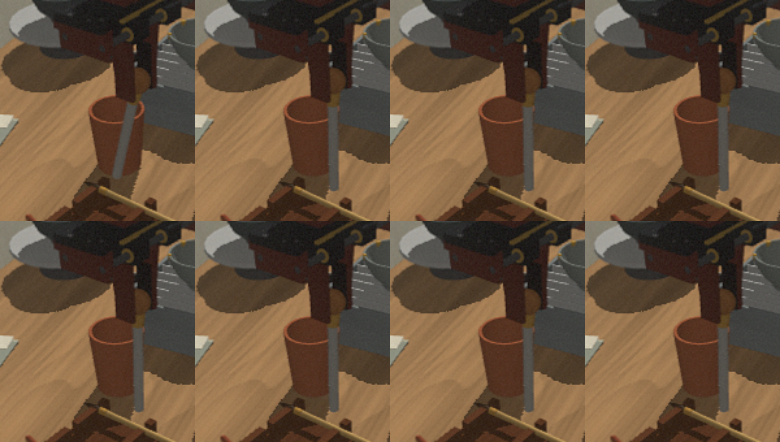

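It now hangs at about 89°, plumb in the picture, with the shaft straight below the knob at crop (330,150). Pinch firmly, lift, and carry it over the rivet.

```bash
python3 - <<'E'
from h import *
set_gripper(10);env.hold(.5);s=st();print(s['width'],s['time_s']);K=s['tool_pos']-[0,0,61]
print(angle(viewer.camera('side'),K,-.258))
q=np.load('q.npy');p=s['tool_pos']
env.move_l([p[0],p[1],365],q);env.move_l([657,-106.3,365],q,rate=200);env.move_l([657,-106.3,313],q,rate=80);env.hold(.3)
s=st();np.save('w3.npy',s,allow_pickle=True);print(s['tool_pos'],s['force'],s['time_s'])
a=viewer.camera('wrist');b=viewer.camera('side')
cv2.imwrite('pics/w3.png',a);cv2.imwrite('pics/s3.png',b)
tip=s['tool_pos']-[0,0,211];u=proj('wrist',tip,s);v=proj('side',tip);print(u,v,proj('wrist',[657,-106.3,67],s))
A=cv2.getRectSubPix(a,(110,130),tuple(map(float,u.round())));B=cv2.getRectSubPix(b,(110,130),tuple(map(float,v.round())))
cv2.imwrite('pics/x3.png',np.hstack([cv2.resize(A,(400,473),interpolation=2),cv2.resize(B,(400,473),interpolation=2)]))
E
```

```text
28.644782160691044 12.6833
[(np.float64(27.210526315789473), 88), (np.float64(29.31578947368421), 85), (np.float64(46.26315789473684), 91)]
[ 657.14279076 -106.30975494  313.50168279] [ 0.40108308 -0.11363572 -1.74813999] 16.2917
[315.97784938 227.80616119] [301.14170757 171.61241073] [316.12248346 215.9208998 ]
```

View pics/x3.png

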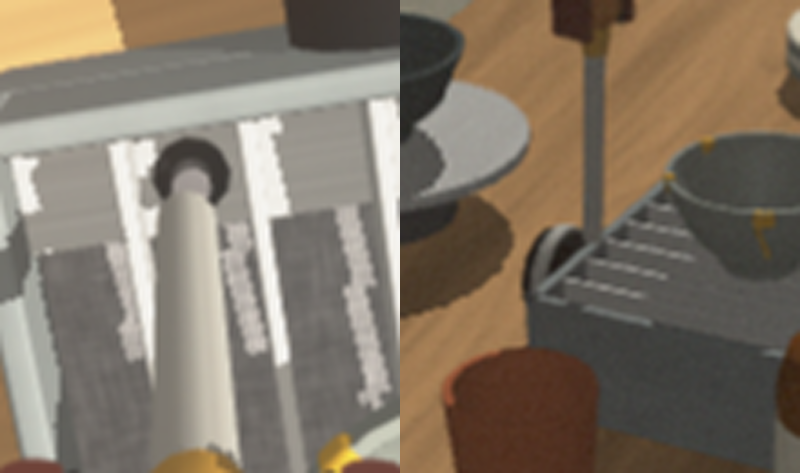

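Wrist crop: shaft end at about (313,216), rivet head at (313.5,211). Side crop: shaft end at about (299,172). Now compute the relative offset.

```bash
python3 - <<'E'
from h import *
s=np.load('w3.npy',allow_pickle=True).item()
r=atz('wrist',(313.5,211.4),57.6,s);pt=atz('wrist',(313.5,212.5),67,s);t=tri(ray('wrist',(313.3,223.8),s),ray('side',(299.2,172)))
print(r,pt,t,atz('wrist',(313.3,223.8),102.5,s), 'model',s['tool_pos']-[0,0,211])
E
```

```text
[ 658.96971889 -104.55221244   57.6       ] [ 660.28059054 -104.97926762   67.        ] [ 660.73334416 -104.9404255   101.7158928 ] [ 660.55231864 -105.20098931  102.5       ] model [ 657.14279076 -106.30975494  102.50168279]
```

```bash
python3 - <<'E'
from h import *
q=np.load('q.npy');p=st()['tool_pos'];x,y=p[0]-1.2,p[1]+.2
env.move_l([x,y,p[2]-25],q,rate=50)
print(env.move_l([x,y,p[2]-55],q,rate=15,f_stop=5));s=st();print(s['tool_pos'],s['force'],s['time_s'])
print(env.move_l([x,y,p[2]-55],q,rate=10,f_stop=24));s=st();print(s['tool_pos'],s['force'],s['wrist_torque'],s['width'],s['time_s'])
cv2.imwrite('pics/w4.png',viewer.camera('wrist'))
E
```

```text
True
[ 656.04041079 -106.17541726  282.29323544] [-0.15146977 -0.01327915  2.4299565 ] 17.7917
True
[ 658.91517234 -106.87631794  272.0258975 ] [-1.21365647  0.98321023  3.84973184] [0.05671547 0.16305802 0.00914122] 28.48571507413615 19.2167
```

```bash
python3 - <<'E'
from h import *
q=np.load('q.npy')
s=st();print(s['tool_pos'],s['force'])
p=s['tool_pos'];x,y=656.,-106.2
for fs in(25,32):
    print(env.move_l([x,y,p[2]-8],q,rate=8,f_stop=fs));s=st();print(s['tool_pos'].round(2),s['force'].round(1),s['width'],s['time_s'])
env.hold(.2);s=st();print(s['tool_pos'].round(2),s['force'].round(1))
env.move_l([x,y,320],q,rate=80);env.hold(.2);s=st();np.save('w5.npy',s,allow_pickle=True);print(s['force'],s['width'],s['time_s'])
a=viewer.camera('wrist');b=viewer.camera('side');u=(314.,214.)
A=cv2.getRectSubPix(a,(110,130),u);v=proj('side',[x,y,170]).round();B=cv2.getRectSubPix(b,(110,130),tuple(map(float,v)));print(v)
cv2.imwrite('pics/x5.png',np.hstack([cv2.resize(A,(400,473),interpolation=2),cv2.resize(B,(400,473),interpolation=2)]))
E
```

```text
[ 658.84299468 -106.84194904  272.04683682] [0.17314009 1.21704671 6.2401675 ]
True
[ 660.28 -107.24  272.05] [-0.7  0.2  6.5] 29.060380629816798 19.9917
False
[ 660.28 -107.19  271.51] [-0.2 -0.3 32.8] 28.79557886716754 21.15
[ 660.26 -107.18  271.53] [-1.  -0.8 33.1]
[-0.20200395  0.39055647 -1.7193378 ] 28.549305673906193 22.4
[301. 143.]
```

View pics/x5.png

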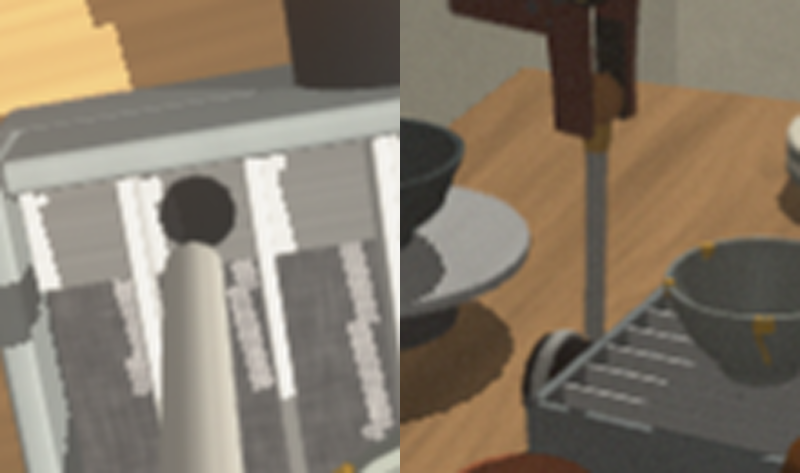

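The 33 N press stopped stiffly at z=271.5, and the head is now dark with no raised pin. Next the jar: hover over it and check alignment with projected rim circles.

```bash
python3 - <<'E'
from h import *
q=np.load('q.npy');p=st()['tool_pos'];J=np.array([630.3,63.9])
env.move_l([p[0],p[1],370],q);env.move_l([J[0]-2.5,J[1]-1,370],q,rate=180);env.move_l([J[0]-2.5,J[1]-1,325],q,rate=80);env.hold(.2)
s=st();np.save('w6.npy',s,allow_pickle=True);print(s['tool_pos'],s['time_s']);o=[]
for n in('top','side','wrist'):
    im=cv2.resize(viewer.camera(n),None,fx=3,fy=3,interpolation=2)
    for z,r in((100,42),):
        pts=np.array([proj(n,[*(J+r*np.array([np.cos(a),np.sin(a)])),z],s)*3+1 for a in np.linspace(0,6.28,60)]);
        for u in pts: cv2.circle(im,tuple(map(int,u)),1,(0,255,0),-1)
    c=proj(n,[*J,100],s)*3;im=cv2.getRectSubPix(im,(340,420),tuple(map(float,c)));o.append(cv2.resize(im,(264,326)))
cv2.imwrite('pics/j1.png',np.hstack(o))
E
```

```text
[628.08430971  62.97764984 325.66906283] 24.9917
```

View pics/j1.png

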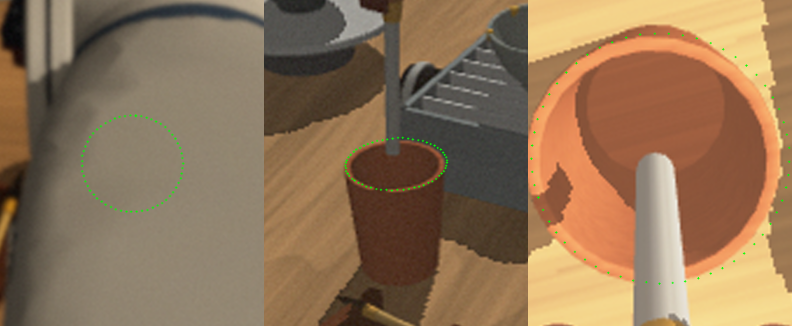

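The projected rim circle fits the jar in the side view, and the wrist view shows the shaft end near the rim centre at (655,160), against a rim centre at (653,157). The arm hides the top view. Lower and release.

```bash
python3 - <<'E'
from h import *
q=np.load('q.npy');p=st()['tool_pos']
print(env.move_l([p[0],p[1],245],q,rate=60,f_stop=8))
print(env.move_l([p[0],p[1],215],q,rate=20,f_stop=4));s=st();print(s['tool_pos'],s['force'],s['time_s'])
z=s['tool_pos'][2]
set_gripper(60);env.hold(.4)
env.move_l([p[0],p[1],z+70],q,rate=60);env.move_l([p[0],p[1],380],q)
env.reach([400,-300,350],q);env.hold(.8);s=st();print(s['tool_pos'],s['force'],s['time_s'])
o=[cv2.resize(viewer.camera(n)[a:b,c:d],(390,390),interpolation=2) for n,a,b,c,d in(('top',110,320,200,410),('side',150,360,200,410))]
cv2.imwrite('pics/f1.png',np.hstack(o))
E
```

```text
False
True
[628.09896138  62.92573364 220.36397507] [ 0.23887931 -0.13942268  4.62130561] 27.75
[ 400.00290176 -300.03205144  350.02048365] [-0.26613769  0.45769493  0.03982271] 33.2917
```

View pics/f1.png

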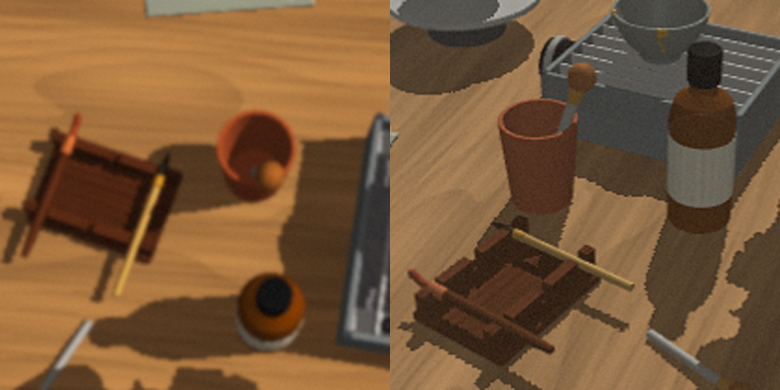

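The push stands in the upright jar, knob out above the rim (top crop (270,177), side crop (581,78)). The brush, burnisher, bottle and bowl look unmoved. Handing in.

```bash
python3 -c "
from h import *
workorder.sign_off();print(st()['time_s'])"
```

```text
the job is handed in; nothing more can be done
the job is handed in; nothing more can be done
```

I finished the job and handed it in, at about 33 s of the 54 s allowed. The sign-off gives no verdict.

**What I did:**
- I took the larger wooden-knobbed push from the rest and lifted it level.
- I eased the grip in three small steps until it hung about 1–2° off plumb in the side view, then pinched it firmly again.
- I pressed the raised pin, which was on the rivet at box (+100, +56).
- I stood the push in the jar, let go and backed the arm clear.

**Last checks:**
- **Pin:** pressing stopped hard at 33 N after about 10.8 mm of travel. Afterwards the head showed no raised pin, though the shaft hid part of it.
- **Jar:** the final pictures show it upright, with the push leaning inside and its knob above the rim. The shaft had met the jar floor at the expected height before I let go.
- **Bystanders:** by eye, the bowl, bottle, brush and burnisher had not moved. I did not measure them.

**What disagreed or could not be checked:**
- The first press (24 N stop) ended with only 4–6 N showing. I pressed again to be sure.
- The arm drifted about 4 mm in x while pressing.
- The wrist and top cameras disagreed by about 4 mm on the rivet's position, so I lined up the tip and pin within one wrist picture.
- The arm blocked the top view of the jar before I lowered the push, so I relied on the side and wrist views.

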